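# Turn the shortbread over into the serving dish

### The job

Slide the small steel dish by its black grip fully home into the bay of the turn-over stand, then swing the stand's hinged tray over towards the dish by its bar so that the shortbread in it tumbles into the dish and lies flat there with its moulded face up. Lower the empty tray gently all the way back down and let go. Do not touch the shortbread with the gripper or arm, and leave the jars, spoon, phone and ramekin where they are.

Things in the scene. Friction and masses are not known exactly. Their poses are not given: they have to be found in the camera images.
- station: fixed turn-over stand of plain steel, turned up to 0.25 rad. Origin on the counter right below the hinge axis, z up; x points away from the robot. The hinge axis runs along x at height 75 mm between two posts (x = +-58 to +-68 mm, 88 mm high). The hinged tray lies on the +y side; the open bay for the dish is on the -y side
- bay_home (a point): point of the stand (station x 0, y -42.5 mm, 4 mm up) where dish_in lies when the dish is fully home against the cross stop (y = +14.5 mm, 24 mm high). Two guide rails 20 mm high, inner faces at x = +-58 mm, run from y = +20 to -70 mm, with tips flared outward to y = -91 mm. The bay's floor is the counter, and the dish slides in towards +y
- leaf (a joint): angle of the tray about the station's x axis: 0 = down and level on the +y side, 1.57 = upright, stop at 2.4 over the bay. No spring, light friction: let go, it falls down, or past upright over to the stop. Rising, the shortbread slides to the lip, stands on it at 1.57 and topples over it at about 1.75 to 2.1; 2.25 is ample. Tip slowly. Down faster than 3.5 rad/s is slamming
- leaf_floor (a point): middle of the upper face of the hinged steel tray's floor, 51 mm from the hinge axis, 77 mm above the counter when down. Tray 92 mm wide, 99 mm long, 350 g; side and end walls 18 mm above the floor, and a lip 14 mm above the floor across the hinge end. Axes: y away from the hinge, z out of the open side
- leaf_bar (a point): centre of the tray's black round bar, 12 mm thick, 80 mm long, parallel to the station's x. With the tray down: station y = +145 mm, 83 mm above the counter (8 mm above the hinge axis). 40 mm gap from bar to the tray's end wall; 8 mm stems 36 mm either side of the middle. It moves on an arc about the hinge axis. Axes as leaf_floor
- dish_in (a point): centre of the inner floor of the loose open steel dish, 4 mm above the counter. Dish outer size 108 (its x) by 113 (its y) by 28 mm high, walls and floor 4 mm, 350 g with grip. Its axes are the dish's: the +y side goes first into the bay, the grip is on the -y side; home, its axes match the station's
- dish_grip (a point): centre of the dish's black grip, an upright block 14 mm thick (dish x), 36 mm long (dish y), from 8 to 48 mm above the counter, attached outside the dish's -y wall; 74 mm from the dish's middle towards -y, 28 mm above the counter. Its axes are the dish's
- biscuit_mid (a point): middle of the hard shortbread, 60 x 60 x 12 mm, 35 to 70 g. Its z axis comes out of the plain smooth face; the other face is moulded, with a raised square border and a round boss. At the start it lies in the tray plain face up (z up); turned, z points down
- biscuit: the same shortbread; origin in the middle of its moulded face, same axes
- dish: the same dish; origin under its middle, same axes as dish_in
- jar_a: spice jar, 42 mm wide, 70 mm high; bystander, origin at its foot
- jar_b: wider, lower spice jar, 48 mm wide, 60 mm high; bystander, origin at its foot
- spoon: spoon lying on the counter; bystander
- phone: black phone, 150 x 72 x 8 mm, lying flat; bystander, origin under its middle
- ramekin: white ramekin, 70 mm wide, 42 mm high; bystander, origin at its foot
Not all that is in view belongs to the job. Leave any purple look-alike of the dish alone.

How it is judged:
On the way, in this order (a step that is already met when the one before it is completed fails the run):
1. the dish stands fully home in the bay (within about 10 mm of the stop, straight) (y of dish_in in the frame of station between -0.055 and -0.035 m and angle between the y axis of dish_in and the y axis of station, either way round below 0.12 rad and x of dish_in in the frame of station between -0.009 and 0.009 m), for 0.2 s.
2. the shortbread lies turned, moulded face up, at rest in the dish (angle between biscuit_mid's own z axis and vertical above 2.95 rad and x of biscuit_mid in the frame of dish_in between -0.025 and 0.025 m and y of biscuit_mid in the frame of dish_in between -0.028 and 0.028 m and z of biscuit_mid in the frame of dish_in between 0.002 and 0.012 m and linear speed of biscuit below 0.03 m/s), for 0.2 s.
At the end, for the whole second after the job is handed in: Dish home in the bay (within 9 mm sideways and 7.5 mm inward to 12.5 mm outward of bay_home, turned under 0.12 rad); shortbread flat (0.19 rad) on the dish floor, moulded face up; tray down (joint below 0.06 rad); all at rest (all of step 1 and all of step 2 and value of joint leaf below 0.06 rad and linear speed of dish below 0.03 m/s); the robot touches nothing.
It fails at once if the gripper or arm touches the shortbread (contact force between any of the fingers, the arm and biscuit above 0.5 N).
It fails at once if the tray is slammed down (falls faster than 3.5 rad/s) (velocity of joint leaf below -3.5 rad/s).
It fails at once if a bystander (jar, spoon, phone, ramekin) is moved by more than 30 mm (distance of any of jar_a, jar_b, spoon, phone, ramekin from where it was at the start of the episode above 0.03 m).
It also fails if it takes over 72 s, if anything falls off the work surface, if the arm or the gripper's body presses on something with over 40 N, if the wrist force passes 120 N, or if a joint passes its speed limit or range.

### The arm

A 6-joint arm with a two-finger parallel gripper is mounted at the origin on the work surface. World frame = base frame: x ahead of the robot, y to its left, z up, the work surface at z = 0. Lengths are in m, angles in rad, forces in N, time in s.
With the tool pointing down it reaches from about 0.25 to 0.775 m from the base axis. Payload 4 kg.
Tool frame: the origin (TCP) lies midway between the tips of the shut fingers; the grasp point (between the pads) lies 19 mm behind it (robot.grasp_offset is the distance from the TCP to the grasp point, in m); z points along the fingers, y is the direction in which the jaws open and shut (so a half turn about z gives the same grasp; the last joint's range is limited). The gripper opens to 94 mm and grips with 3 to 60 N. Pads are 16 mm wide; open, the fingers measure 119 mm over their backs; the gripper's body (75 mm by 177 mm) begins 78 mm behind the grasp point.
Start: joints at [1.057, 0.087, 1.371, -0, 1.684, -0.103], TCP at [0.22, 0.504, 0.206] pointing down, gripper open.
Joint ranges: [-3.1, 3.1], [-0.76, 2.03], [0.27, 2.55], [-1.08, 4.22], [0.17, 2.65], [-2.57, 2.57]. Speed limits (rad/s): [2.79, 2.79, 3.14, 3.14, 3.14, 3.14].

### API

Orientations are given as [roll, pitch, yaw] about the fixed x, y, z axes, in that order (R = Rz(yaw) Ry(pitch) Rx(roll)).
In Python, from bench import status, viewer, order, robot gives the robot as it stands. The module is installed in compiled form; this text tells all that it offers.
- The arm moves only by the tool move_arm, never from a script. Its argument "targets" is a list of rows, each a list of 3 entries, a list of its own where there are three numbers: the shift along the tool's x, y, z in mm, then the turn, a rotation vector about the tool's x, y, z in degrees, then the opening, from -1 (shut) to 1 (fully open). A call has 1 to 20 rows; each row is the pose to reach, as a shift and turn from the pose commanded when the call began, along the tool's axes at that moment; what a row does not reach only later rows make up. A row lasts 1/8 s, in which the tool goes at most 62.5 mm and 10.7 degrees, less where a joint would pass 70% of its speed; a pose out of reach is approached as far as the arm can. A call with a gripper value outside its range is refused whole. The fingers move at their own pace and stop on an object; the grip force is fixed at half the most. Time passes only in rows, so rows that repeat a pose let the fingers close. It gives the time, the measured TCP pose, the force and the opening at its end, in the units of the state.
- status.get_obs(): the state, without advancing time (a new reading comes with each control period).
- viewer.snapshot(name): name is "scene" or "side" or "wrist"; returns the picture (480x640x3 uint8, red, green, blue); there is no depth.
- viewer.camera_model(name): a dict with "K" (3x3 intrinsics, pixels), "xyz" and "attitude" of the camera in the world; the wrist camera has in their place "T_tool_cam" (4x4, takes a point from camera to tool coordinates, whose origin is the TCP and whose axes are the flange's). Camera axes: x right, y up, looking along -z (the intrinsics and any distortion apply to the point x, -y, -z); pixel columns grow to the right and rows downward; lengths in m; the calibration is good to about 2 mm. A picture is of the moment at which its call begins: read the wrist's pose just before it. camera_model takes no time and is no camera call.
- order.close_job(): hands the job in, once; it reports no verdict.
The state is a dict: "time": time; "joint_positions": joint angles; "qvel": joint speeds; "joint_torque": joint torques, N m; "tool_pos": TCP position; "ee_rot": TCP orientation; "wrist_force": force on the tool from outside, world axes, zero at the start; "wrist_torque": the same for the moment, N m; "width": finger opening in m.
Only numpy, scipy, OpenCV 4.12 (cv2) and the standard library are available. Lean on these libraries where they do the work, as an engineer would, in place of code of your own. Each camera call takes 0.05 s, during which the arm holds its last target. There are 200 camera calls.

## Working session

There is one attempt and no reset: what is moved stays moved. The work goes in short steps, Python scripts to look and compute and a tool call to move; the robot and the scene stay as the last step left them, time stands still between calls to the robot, and variables do not carry over. Pictures are saved under pics/ and viewed, about 8 in all and at most 12, crops included, and the job is handed in when it is done.

Besides the shell and the picture viewer there is one more tool, called after "Call:" as name(argument=value, ...) on one line, values as JSON. move_arm: Moves the arm, as the interface text tells. Its arguments: {"type":"object","properties":{"targets":{"type":"array"}},"required":["targets"]}

```bash
mkdir -p pics; cat > h.py <<'E'
import numpy as np, cv2
from scipy.spatial.transform import Rotation as R
from bench import status, viewer, order, robot
def cam(name):
    m=viewer.camera_model(name); K=np.array(m["K"])
    if "T_tool_cam" in m:
        o=status.get_obs(); T=np.eye(4); T[:3,:3]=rot(o["ee_rot"]); T[:3,3]=o["tool_pos"]
        T=T@np.array(m["T_tool_cam"]); return K,T[:3,:3],T[:3,3],m
    return K,rot(m["attitude"]),np.array(m["xyz"]),m
def rot(a):
    a=np.array(a,float); return a if a.shape==(3,3) else R.from_euler('xyz',a).as_matrix()
def ray(c,px,z):
    K,Rm,t,_=c; d=np.linalg.inv(K)@[px[0],px[1],1]; d=Rm@(d*[1,-1,-1]); return t+d*(z-t[2])/d[2]
def proj(c,P):
    K,Rm,t,_=c; p=(np.atleast_2d(P)-t)@Rm*[1,-1,-1]; q=p@K.T; return q[:,:2]/q[:,2:]
def save(name,f):
    im=viewer.snapshot(name); cv2.imwrite('pics/'+f,im[:,:,::-1]); return im
E
python3 - <<'E'
from h import *
o=status.get_obs();print(o)
for n in ["scene","side","wrist"]: print(n,viewer.camera_model(n))
a=save("scene","scene0.png");b=save("side","side0.png");save("wrist","wrist0.png")
E
```

```text
{'time': 0.0, 'joint_positions': array([ 1.05691627e+00,  8.79266881e-02,  1.37224512e+00, -1.37423470e-05,
        1.68359621e+00, -1.03082513e-01]), 'qvel': array([ 4.83546587e-05, -4.63620825e-05, -2.67429880e-04,  6.15509165e-04,
       -1.96329163e-03, -1.61072972e-03]), 'joint_torque': array([-1.95696724e-03, -3.40185070e+01, -3.02420533e+01,  7.14432425e-02,
        3.30184749e-02, -1.82909171e-04]), 'tool_pos': array([0.21936542, 0.50376006, 0.20432429]), 'ee_rot': array([-3.13942743e+00, -2.10258889e-04,  2.73079335e+00]), 'wrist_force': array([-0.06822933,  0.23797698,  0.43945183]), 'wrist_torque': array([-0.01158927, -0.02802462, -0.01288965]), 'width': 0.09391442163968823}
scene {'K': array([[486.38608893,   0.        , 322.86805716],
       [  0.        , 486.38608893, 238.01500663],
       [  0.        ,   0.        ,   1.        ]]), 'xyz': array([ 1.3218871 , -0.39758881,  0.70027884]), 'attitude': array([ 0.979983  , -0.01461002,  1.10947077])}
side {'K': array([[479.93957098,   0.        , 322.29459418],
       [  0.        , 479.93957098, 232.84774546],
       [  0.        ,   0.        ,   1.        ]]), 'xyz': array([ 0.03990475, -0.58869075,  0.76378229]), 'attitude': array([ 0.86270221,  0.01577557, -0.69332242])}
wrist {'K': array([[423.80758694,   0.        , 326.06457145],
       [  0.        , 423.80758694, 236.73361112],
       [  0.        ,   0.        ,   1.        ]]), 'T_tool_cam': array([[-1.12586785e-03,  9.66123472e-01,  2.58077834e-01,
         7.53691019e-02],
       [ 9.99998581e-01,  1.41124419e-03, -9.20535801e-04,
        -5.48654450e-05],
       [-1.25356209e-03,  2.58076431e-01, -9.66123690e-01,
        -1.79971858e-01],
       [ 0.00000000e+00,  0.00000000e+00,  0.00000000e+00,
         1.00000000e+00]])}
```

View pics/scene0.png

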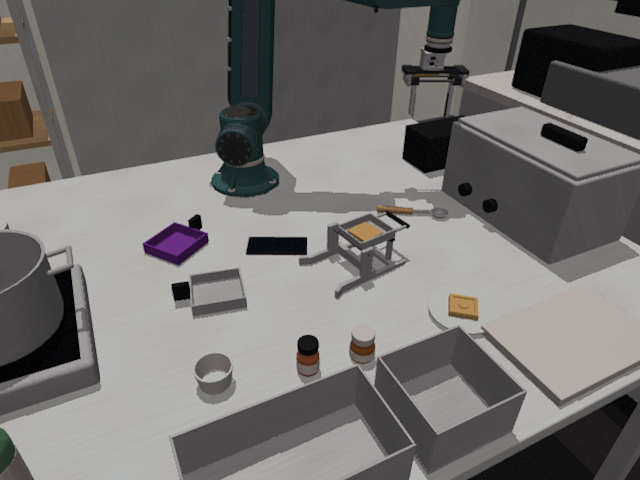

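View pics/side0.png

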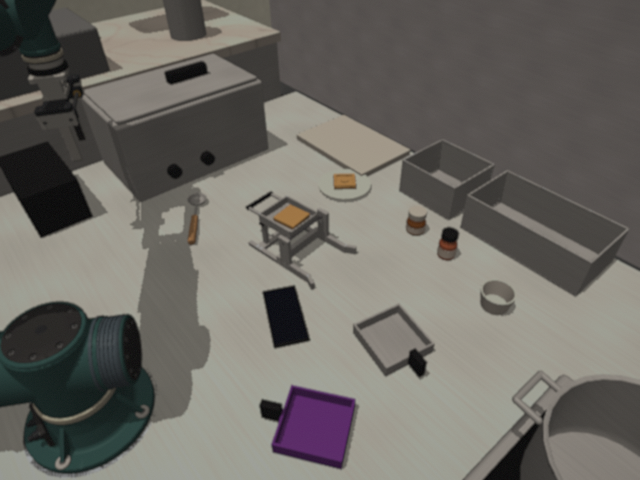

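The steel dish with its black grip is at scene (218,291) with the grip at (181,291), and at side (393,338) with the grip at (417,362). The purple look-alike is at scene (176,242) and side (315,425), and I'll leave it alone. The stand is at scene (365,245). I'll confirm this in enlarged crops.

```bash
python3 - <<'E'
import cv2,numpy as np
a=cv2.imread('pics/scene0.png');b=cv2.imread('pics/side0.png')
def c(im,x,y,w,h,s): return cv2.resize(im[y:y+h,x:x+w],None,fx=s,fy=s,interpolation=cv2.INTER_CUBIC)
# scene station (290..420,200..300)x4 ; scene dish(165..255, 260..320)x4
L=np.vstack([c(a,290,200,130,75,5)[:, :],c(b,240,180,130,75*0+75,5)])[:600]
cv2.imwrite('pics/c1.png',cv2.resize(np.hstack([c(a,290,202,100*0+125,100,3),c(b,240,185,125,100,3)]),None,fx=1,fy=1))
top=np.hstack([c(a,295,205,120,95,3.3333),c(b,240,185,120,95,3.3333)])
bot=np.hstack([c(a,165,260,96,68,4.1667),c(b,348,300,96,68,4.1667)])
print(top.shape,bot.shape)
w=min(top.shape[1],bot.shape[1]);cv2.imwrite('pics/c1.png',np.vstack([top[:,:w],bot[:,:w]]))
E
```

```text
(317, 800, 3) (283, 800, 3)
```

View pics/c1.png

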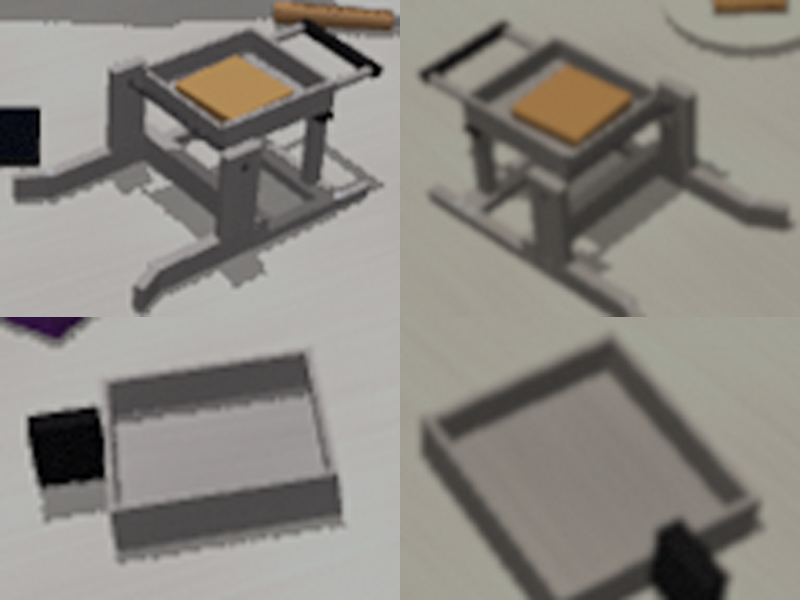

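```bash
cat > fit.py <<'E'
from h import *
from scipy.optimize import least_squares
cs,cd=cam("scene"),cam("side")
def fit(obs,x0):
    def f(p):
        r=[]
        for c,P,q in obs:
            P=np.array(P)/1000; W=[p[0]+np.cos(p[2])*P[0]-np.sin(p[2])*P[1],p[1]+np.sin(p[2])*P[0]+np.cos(p[2])*P[1],P[2]]
            r+=list(proj(c,W)[0]-q)
        return np.array(r)
    s=least_squares(f,x0,loss='soft_l1'); return s.x,f(s.x).reshape(-1,2).round(1)
E
python3 - <<'E'
from fit import *
S=lambda u,v:np.array([295+u/3.3333,205+v/3.3333]); T=lambda u,v:np.array([240+(u-400)/3.3333,185+v/3.3333])
st=[(cs,(-40,145,83),S(308,28)),(cs,(40,145,83),S(378,70)),(cd,(-40,145,83),T(427,76)),(cd,(40,145,83),T(505,27)),
(cs,(63,0,88),S(243,150)),(cs,(-63,0,88),S(128,68)),(cd,(-63,0,88),T(548,185)),(cd,(63,0,88),T(680,90))]
p,r=fit(st,[.5,.1,0]);print(p,r.tolist())
S=lambda u,v:np.array([165+u/4.1667,260+(v-317)/4.1667]); T=lambda u,v:np.array([348+(u-400)/4.1667,300+(v-317)/4.1667])
d=[(cs,(-54,-56.5,28),S(105,383)),(cs,(-54,56.5,28),S(308,352)),(cs,(54,56.5,28),S(342,487)),(cs,(54,-56.5,28),S(113,513)),
(cd,(-54,56.5,28),T(425,420)),(cd,(54,56.5,28),T(610,338)),(cd,(54,-56.5,28),T(757,502))]
q,r2=fit(d,[.5,-.2,0]);print(q,r2.tolist())
from scipy.spatial.transform import Rotation as R
def W(p,P): P=np.array(P)/1000; return [p[0]+np.cos(p[2])*P[0]-np.sin(p[2])*P[1],p[1]+np.sin(p[2])*P[0]+np.cos(p[2])*P[1],P[2]]
print('grip',W(q,(0,-74,28)),'grip home',W(p,(0,-116.5,28)),'bar',W(p,(0,145,83)))
print('phone corners',[ray(cs,c,0.008).round(3).tolist() for c in [(251,238),(307,238),(308,253),(247,253)]])
print('spoon',[ray(cs,c,0.01).round(3).tolist() for c in [(378,208),(447,213)]], 'jars',[ray(cs,c,0.0).round(3).tolist() for c in [(308,372),(362,358)]],'purple',[ray(cs,c,0.03).round(3).tolist() for c in [(208,240),(180,262),(172,225),(196,222)]])
E
```

```text
[0.52766465 0.07543956 0.15401505] [[-1.6, -1.0], [-0.1, 0.7], [-0.3, -0.1], [1.0, -0.7], [-0.5, -0.6], [-0.1, -1.5], [0.4, -2.9], [-0.4, -2.0]]
[ 0.49639031 -0.23201654 -0.18032423] [[-2.0, -0.9], [0.4, -1.5], [-0.5, -3.7], [-0.9, -0.4], [-0.6, -0.9], [0.6, -2.7], [1.7, -1.9]]
grip [np.float64(0.48311851667492894), np.float64(-0.3048166718776376), np.float64(0.028)] grip home [np.float64(0.5455365544653342), np.float64(-0.03968144404425507), np.float64(0.028)] bar [np.float64(0.5054206554494056), np.float64(0.21872320886691798), np.float64(0.083)]
phone corners [[0.324, -0.095, 0.008], [0.385, 0.034, 0.008], [0.445, 0.009, 0.008], [0.382, -0.125, 0.008]]
spoon [[0.335, 0.278, 0.01], [0.44, 0.438, 0.01]] jars [[0.774, -0.144, 0.0], [0.788, -0.038, 0.0]] purple [[0.32, -0.202, 0.03], [0.38, -0.284, 0.03], [0.214, -0.266, 0.03], [0.225, -0.208, 0.03]]
```

```bash
cat >> h.py <<'E'
def go(p,yaw,tilt=0):
    "shift (mm, tool axes) and rotvec (deg, tool axes) from measured pose; tool down, jaws' y axis turned by yaw"
    o=status.get_obs(); A=rot(o["ee_rot"]); B=R.from_euler('xyz',[np.pi,0,yaw]).as_matrix()
    print('at',o["tool_pos"].round(4),o["ee_rot"].round(3),'shift',(A.T@(np.array(p)-o["tool_pos"])*1000).round(1).tolist(),'turn',np.degrees(R.from_matrix(A.T@B).as_rotvec()).round(2).tolist(),'F',o['wrist_force'].round(1),'w',round(o['width'],4),'t',o['time'])
E
python3 - <<'E'
from fit import *
go((.483,-.305,.17),1.39)
print('hob',[ray(cs,c,0.03).round(3).tolist() for c in [(100,375),(75,265),(70,252)]])
E
```

```text
at [0.2194 0.5039 0.2046] [-3.14  -0.     2.731] shift [-564.6, -636.3, 35.5] turn [-0.09, 0.06, 76.82] F [-0.4  0.5 -0.3] w 0.0941 t 0.15
hob [[0.648, -0.482, 0.03], [0.291, -0.499, 0.03], [0.232, -0.506, 0.03]]
```

Call:
move_arm(targets=[[[-565,-636,30],[0,0,77],0],[[-565,-636,30],[0,0,77],0],[[-565,-636,30],[0,0,77],0],[[-565,-636,30],[0,0,77],0],[[-565,-636,30],[0,0,77],0],[[-565,-636,30],[0,0,77],0],[[-565,-636,30],[0,0,77],0],[[-565,-636,30],[0,0,77],0],[[-565,-636,30],[0,0,77],0],[[-565,-636,30],[0,0,77],0],[[-565,-636,30],[0,0,77],0],[[-565,-636,30],[0,0,77],0],[[-565,-636,30],[0,0,77],0],[[-565,-636,30],[0,0,77],0],[[-565,-636,30],[0,0,77],0],[[-565,-636,30],[0,0,77],0],[[-565,-636,30],[0,0,77],0]])

```text
time: 2.28
tool_pos: [0.4836, -0.3032, 0.1758]
ee_rot: [3.141, -0.0, 1.388]
wrist_force: [0.0, 0.3, 0.4]
width: 0.0471
```

```bash
python3 - <<'E'
from fit import *
go((.483,-.305,.009),1.39)
c=cam("wrist");im=save("wrist","w1.png")
q=[.49639,-.23202,-.18032]
for P in [(0,-74,48),(54,-56.5,28),(-54,-56.5,28),(54,56.5,28),(-54,56.5,28)]:
    P=np.array(P)/1000;W=[q[0]+np.cos(q[2])*P[0]-np.sin(q[2])*P[1],q[1]+np.sin(q[2])*P[0]+np.cos(q[2])*P[1],P[2]];print(proj(c,W).round(0).tolist())
E
```

```text
at [ 0.4836 -0.3032  0.1758] [ 3.141 -0.     1.388] shift [-1.9, -0.3, 166.8] turn [0.02, -0.01, -0.1] F [0.  0.3 0.4] w 0.0471 t 2.275
[[326.0, 230.0]]
[[395.0, 202.0]]
[[257.0, 202.0]]
[[401.0, 46.0]]
[[250.0, 46.0]]
```

View pics/w1.png

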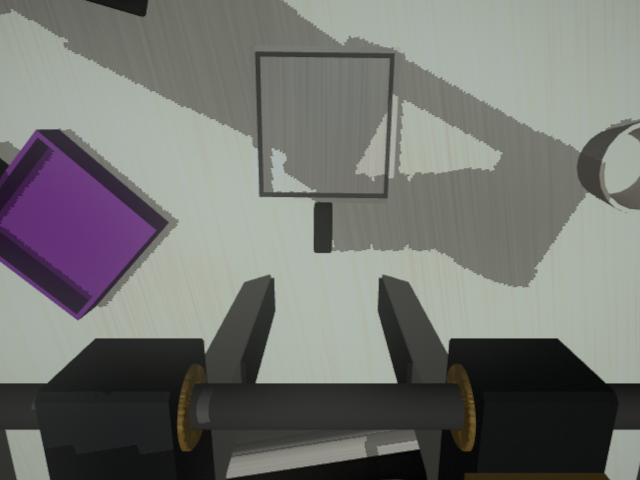

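The wrist view confirms the unpainted steel dish: inner rim (256..394, 52..197), grip at (323,227). Both match the prediction within about 2 mm. Purple is at left and left alone. Descending to grip.

Call:
move_arm(targets=[[[-2,-2,60],[0,0,0],0],[[-2,-2,120],[0,0,0],0],[[-2,-2,150],[0,0,0],0],[[-2,-2,165],[0,0,0],0],[[-2,-2,165],[0,0,0],0],[[-2,-2,165],[0,0,0],-1],[[-2,-2,165],[0,0,0],-1],[[-2,-2,165],[0,0,0],-1],[[-2,-2,165],[0,0,0],-1],[[-2,-2,165],[0,0,0],-1]])

```text
time: 3.58
tool_pos: [0.4815, -0.3064, 0.0111]
ee_rot: [3.141, 0.0, 1.387]
wrist_force: [-0.5, 0.4, 4.1]
width: 0.0137
```

```bash
python3 - <<'E'
from h import *
p=[.52766,.07544,.15402]
def W(P): P=np.array(P)/1000; return (p[0]+np.cos(p[2])*P[0]-np.sin(p[2])*P[1],p[1]+np.sin(p[2])*P[0]+np.cos(p[2])*P[1],.011)
for y in (-255,-116.5): go(W((0,y,0)),np.pi/2+p[2])
E
```

```text
at [ 0.4815 -0.3064  0.0111] [3.141 0.    1.387] shift [143.2, 60.1, 0.1] turn [0.03, 0.03, -19.36] F [-0.5  0.4  4.1] w 0.0137 t 3.575
at [ 0.4815 -0.3064  0.0111] [3.141 0.    1.387] shift [273.9, 14.2, 0.0] turn [0.03, 0.03, -19.36] F [-0.5  0.4  4.1] w 0.0137 t 3.575
```

Call:
move_arm(targets=[[[18,8,0],[0,0,-2.5],-1],[[36,15,0],[0,0,-5],-1],[[54,23,0],[0,0,-7.5],-1],[[72,30,0],[0,0,-10],-1],[[90,38,0],[0,0,-12.5],-1],[[108,45,0],[0,0,-15],-1],[[126,53,0],[0,0,-17.5],-1],[[143,60,0],[0,0,-19.4],-1],[[143,60,0],[0,0,-19.4],-1],[[143,60,0],[0,0,-19.4],-1]])

```text
time: 4.82
tool_pos: [0.5684, -0.1735, 0.0112]
ee_rot: [3.138, -0.002, 1.728]
wrist_force: [1.4, 1.7, 4.5]
width: 0.0135
```

```bash
python3 - <<'E'
from fit import *
p=[.52766,.07544,.15402]
im=save("wrist","w2.png");c=cam("wrist")
def W(P): P=np.array(P)/1000; return (p[0]+np.cos(p[2])*P[0]-np.sin(p[2])*P[1],p[1]+np.sin(p[2])*P[0]+np.cos(p[2])*P[1],P[2])
go(W((0,-116.5,11)),np.pi/2+p[2])
for x in (-58,58):
  print(x,[proj(c,W((x,y,20))).round(0).tolist()[0] for y in (-70,14)], proj(c,W((x,0,88))).round(0).tolist())
E
```

```text
at [ 0.5684 -0.1735  0.0111] [ 3.138e+00 -2.000e-03  1.728e+00] shift [135.8, -1.6, 0.4] turn [0.2, -0.12, 0.19] F [2.5 1.6 5.4] w 0.0138 t 4.875
-58 [[144.0, -217.0], [111.0, -596.0]] [[-133.0, -1309.0]]
58 [[500.0, -215.0], [532.0, -592.0]] [[768.0, -1293.0]]
```

View pics/w2.png

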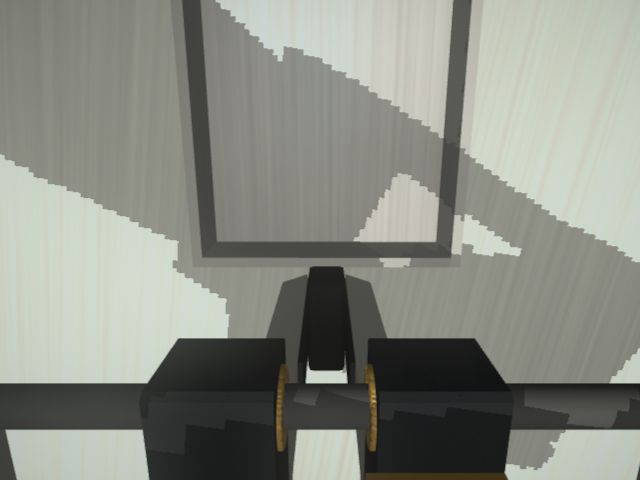

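The dish sits straight in the grip (inner rim 202..452 at the near wall). The rails are out of the wrist view, so I'll take a scene and side crop with the model overlaid to check alignment.

```bash
python3 - <<'E'
from fit import *
p=[.52766,.07544,.15402]
def W(P): P=np.array(P)/1000; return (p[0]+np.cos(p[2])*P[0]-np.sin(p[2])*P[1],p[1]+np.sin(p[2])*P[0]+np.cos(p[2])*P[1],P[2])
out=[]
for n,c,(x,y,w,h) in (("scene",cs,(280,205,130,98)),("side",cd,(240,190,130,98))):
    im=save(n,n+"2.png")[:,:,::-1]
    s=6
    k=cv2.resize(im[y:y+h,x:x+w],None,fx=s,fy=s,interpolation=cv2.INTER_CUBIC)
    def L(a,b,col):
        q=[tuple(int(v) for v in ((proj(c,W(P))[0]-[x,y]+.5)*s)) for P in (a,b)]; cv2.line(k,q[0],q[1],col,1)
    for X in (-58,58): L((X,-70,20),(X,20,20),(0,0,255))
    for X in (-68,68): L((X,-70,20),(X,20,20),(255,0,0))
    L((-40,145,83),(40,145,83),(0,255,0)); L((-68,0,88),(-58,0,88),(0,255,255)); L((68,0,88),(58,0,88),(0,255,255))
    L((-46,101,95),(46,101,95),(255,255,0));
    out.append(k)
cv2.imwrite('pics/a.png',out[0]);cv2.imwrite('pics/b.png',out[1])
E
```

```text
(no output)
```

View pics/a.png

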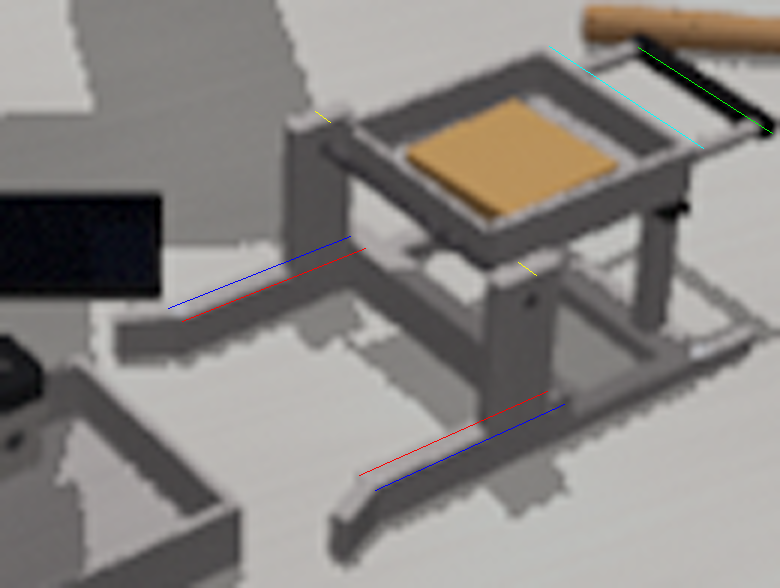

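View pics/b.png

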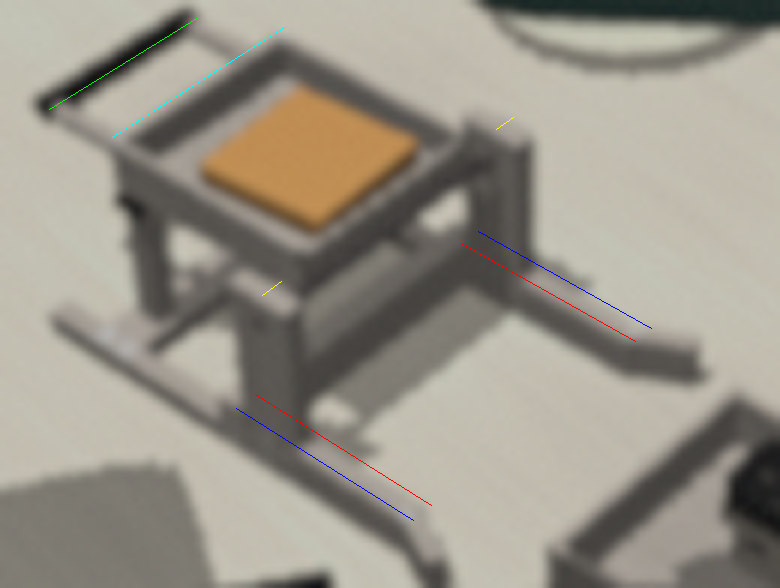

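Overlay and rails agree within about 2 mm in both views. Sliding in, with force checks.

Call:
move_arm(targets=[[[15,-2,0],[0,0,0],-1],[[30,-2,0],[0,0,0],-1],[[45,-2,0],[0,0,0],-1],[[57,-2,0],[0,0,0],-1],[[69,-2,0],[0,0,0],-1],[[81,-2,0],[0,0,0],-1],[[93,-2,0],[0,0,0],-1],[[105,-2,0],[0,0,0],-1],[[105,-2,0],[0,0,0],-1]])

```text
time: 6.1
tool_pos: [0.5483, -0.0708, 0.0111]
ee_rot: [3.141, -0.001, 1.728]
wrist_force: [0.8, -0.2, 6.1]
width: 0.0139
```

Call:
move_arm(targets=[[[10,0,0],[0,0,0],-1],[[19,0,0],[0,0,0],-1],[[25,0,0],[0,0,0],-1],[[28,0,0],[0,0,0],-1],[[30,0,0],[0,0,0],-1],[[31,0,0],[0,0,0],-1],[[31,0,0],[0,0,0],-1]])

```text
time: 6.98
tool_pos: [0.5437, -0.0419, 0.0111]
ee_rot: [3.141, 0.001, 1.727]
wrist_force: [0.9, -3.8, 5.6]
width: 0.0135
```

Call:
move_arm(targets=[[[2,0,0],[0,0,0],-1],[[4,0,0],[0,0,0],-1],[[4,0,0],[0,0,0],-1]])

```text
time: 7.35
tool_pos: [0.5435, -0.0404, 0.0111]
ee_rot: [3.141, 0.006, 1.727]
wrist_force: [2.1, -9.1, 4.1]
width: 0.0138
```

Call:
move_arm(targets=[[[0,0,0],[0,0,0],0],[[0,0,0],[0,0,0],0],[[0,0,0],[0,0,0],0],[[0,0,-40],[0,0,0],0],[[0,0,-100],[0,0,0],0],[[0,0,-160],[0,0,0],0],[[-30,0,-220],[0,0,0],0],[[-30,0,-220],[0,0,0],0],[[-30,0,-220],[0,0,0],0]])

```text
time: 8.48
tool_pos: [0.5473, -0.0678, 0.2297]
ee_rot: [-3.141, -0.001, 1.725]
wrist_force: [-0.5, 0.3, -0.4]
width: 0.0473
```

```bash
python3 - <<'E'
from fit import *
p=[.52766,.07544,.15402]
im=save("wrist","w3.png");c=cam("wrist")
def W(P): P=np.array(P)/1000; return (p[0]+np.cos(p[2])*P[0]-np.sin(p[2])*P[1],p[1]+np.sin(p[2])*P[0]+np.cos(p[2])*P[1],P[2])
go(W((0,145,170)),p[2])
k=im[:,:,::-1].copy()
def L(a,b,col):
    q=[tuple(int(v) for v in proj(c,W(P))[0]) for P in (a,b)]; cv2.line(k,q[0],q[1],col,1)
for X in (-50,50): L((X,-95,28),(X,10,28),(0,0,255))
L((-50,-95,28),(50,-95,28),(0,0,255))
for X in (-58,58): L((X,-70,20),(X,20,20),(255,0,0))
L((-40,145,83),(40,145,83),(0,255,0))
cv2.imwrite('pics/w3o.png',k)
E
```

```text
at [ 0.5467 -0.0674  0.2284] [-3.138e+00 -2.000e-03  1.726e+00] shift [289.0, 3.6, 58.9] turn [-0.23, 0.06, 90.05] F [ 0.2  0.7 -1. ] w 0.0473 t 8.525
```

View pics/w3o.png

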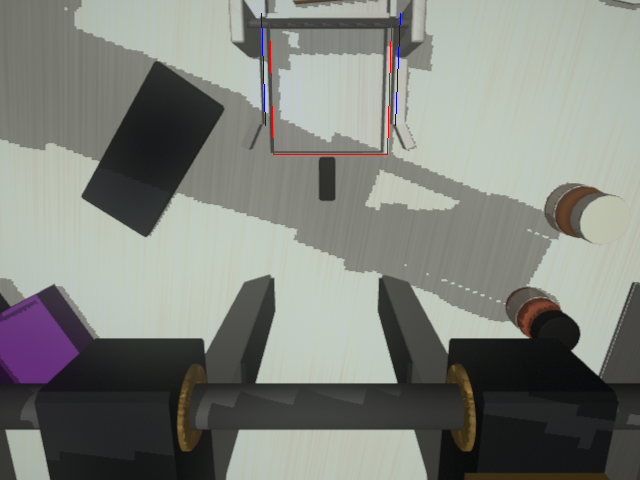

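The dish is home (inner near edge at row 151, predicted 154; the rails straddle it evenly). Next I'll go above the bar with the jaws along station y.

Call:
move_arm(targets=[[[50,0,0],[0,0,-10],-0.15],[[100,0,0],[0,0,-20],-0.15],[[150,0,0],[0,0,-30],-0.15],[[200,0,0],[0,0,-40],-0.15],[[250,2,0],[0,0,-50],-0.15],[[289,3,0],[0,0,-60],-0.15],[[289,3,20],[0,0,-70],-0.15],[[289,3,30],[0,0,-80],-0.15],[[289,3,30],[0,0,-90],-0.15],[[289,3,30],[0,0,-90],-0.15],[[289,3,30],[0,0,-90],-0.15]])

```text
time: 9.9
tool_pos: [0.5053, 0.2181, 0.1992]
ee_rot: [-3.141, -0.002, -2.989]
wrist_force: [0.6, 0.4, -0.2]
width: 0.04
```

```bash
python3 - <<'E'
from fit import *
p=[.52766,.07544,.15402]
im=save("wrist","w4.png");c=cam("wrist")
def W(P): P=np.array(P)/1000; return (p[0]+np.cos(p[2])*P[0]-np.sin(p[2])*P[1],p[1]+np.sin(p[2])*P[0]+np.cos(p[2])*P[1],P[2])
go(W((0,145,64)),p[2]+np.pi)
print(proj(c,[W((-40,145,83)),W((40,145,83)),W((0,145,83))]).round(0).tolist())
k=im[:,:,::-1].copy()
q=[tuple(int(v) for v in proj(c,W(P))[0]) for P in ((-40,145,83),(40,145,83))]; cv2.line(k,q[0],q[1],(0,255,0),1)
cv2.imwrite('pics/w4o.png',k)
E
```

```text
at [0.5055 0.218  0.1996] [-3.142e+00 -1.000e-03 -2.989e+00] shift [-0.2, 0.7, 135.6] turn [-0.0, -0.08, -0.06] F [0.  0.5 1. ] w 0.0397 t 9.95
[[326.0, 176.0], [327.0, 283.0], [326.0, 231.0]]
```

View pics/w4o.png

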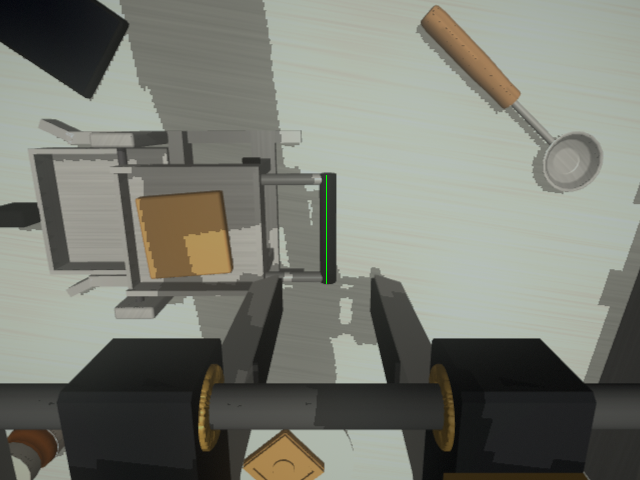

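The bar (columns 320–336, rows 172–284) lies within 1.5 mm of the model and the jaws straddle it. Descending and gripping.

Call:
move_arm(targets=[[[0,2,50],[0,0,0],-0.15],[[0,2,95],[0,0,0],-0.15],[[0,2,120],[0,0,0],-0.15],[[0,2,135],[0,0,0],-0.15],[[0,2,135],[0,0,0],-0.15],[[0,2,135],[0,0,0],-1],[[0,2,135],[0,0,0],-1],[[0,2,135],[0,0,0],-1],[[0,2,135],[0,0,0],-1],[[0,2,135],[0,0,0],-1]])

```text
time: 11.2
tool_pos: [0.5064, 0.2193, 0.0665]
ee_rot: [-3.14, 0.002, -2.987]
wrist_force: [0.7, -3.7, 4.5]
width: 0.0113
```

```bash
python3 - <<'E'
from h import *
go((.5,.2,.06),-2.989)
r=np.hypot(145,8);a0=np.arctan2(8,145)
for th in np.arange(0,2.31,.1): print(round(th,2),(r*np.cos(a0+th)-145).round(1),(-(r*np.sin(a0+th)-8)).round(1))
E
```

```text
at [0.5064 0.2193 0.0665] [-3.140e+00  2.000e-03 -2.987e+00] shift [9.3, -18.1, 6.5] turn [-0.06, 0.1, 0.1] F [ 0.7 -3.7  4.5] w 0.0113 t 11.2
0.0 0.0 -0.0
0.1 -1.5 -14.4
0.2 -4.5 -28.6
0.3 -8.8 -42.5
0.4 -14.6 -55.8
0.5 -21.6 -68.5
0.6 -29.8 -80.5
0.7 -39.3 -91.5
0.8 -49.7 -101.6
0.9 -61.1 -110.6
1.0 -73.4 -118.3
1.1 -86.4 -124.9
1.2 -99.9 -130.0
1.3 -113.9 -133.9
1.4 -128.2 -136.2
1.5 -142.7 -137.2
1.6 -157.2 -136.7
1.7 -171.6 -134.8
1.8 -185.7 -131.4
1.9 -199.4 -126.6
2.0 -212.6 -120.5
2.1 -225.1 -113.1
2.2 -236.8 -104.5
2.3 -247.6 -94.8
```

Call:
move_arm(targets=[[[0,-0.7,-7.2],[0,0,0],-1],[[0,-1.5,-14.4],[0,0,0],-1],[[0,-3,-21.5],[0,0,0],-1],[[0,-4.5,-28.6],[0,0,0],-1],[[0,-6.6,-35.6],[0,0,0],-1],[[0,-8.8,-42.5],[0,0,0],-1],[[0,-11.7,-49.2],[0,0,0],-1],[[0,-14.6,-55.8],[0,0,0],-1]])

```text
time: 12.2
tool_pos: [0.5083, 0.2062, 0.1218]
ee_rot: [3.14, 0.001, -2.987]
wrist_force: [5.8, 0.1, -3.9]
width: 0.0109
```

```bash
python3 - <<'E'
from h import *
go((.5,.2,.06),-2.989)
im=save("side","s3.png"); save("scene","sc3.png")
cv2.imwrite('pics/s3c.png',cv2.resize(im[130:310,200:400,::-1],None,fx=3,fy=3))
E
```

```text
at [0.5083 0.2062 0.1218] [ 3.140e+00  1.000e-03 -2.987e+00] shift [9.2, -4.9, 61.8] turn [0.09, 0.07, 0.14] F [ 5.8  0.1 -3.9] w 0.0109 t 12.2
```

View pics/s3c.png

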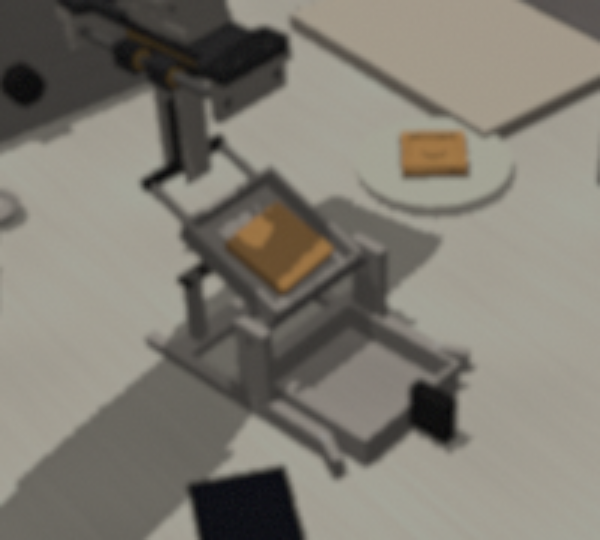

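Call:
move_arm(targets=[[[0,-3.4,-6.4],[0,0,0],-1],[[0,-7,-12.7],[0,0,0],-1],[[0,-11,-18.8],[0,0,0],-1],[[0,-15.2,-24.7],[0,0,0],-1],[[0,-19.8,-30.3],[0,0,0],-1],[[0,-24.7,-35.7],[0,0,0],-1],[[0,-29.8,-40.9],[0,0,0],-1],[[0,-35.1,-45.8],[0,0,0],-1],[[0,-40.7,-50.4],[0,0,0],-1],[[0,-46.5,-54.8],[0,0,0],-1],[[0,-52.6,-58.8],[0,0,0],-1],[[0,-58.8,-62.5],[0,0,0],-1],[[0,-65.2,-65.9],[0,0,0],-1],[[0,-71.8,-69.1],[0,0,0],-1],[[0,-78.5,-71.8],[0,0,0],-1],[[0,-85.3,-74.2],[0,0,0],-1],[[0,-92.3,-76.3],[0,0,0],-1],[[0,-99.3,-78.1],[0,0,0],-1]])

```text
time: 14.55
tool_pos: [0.5233, 0.1102, 0.2028]
ee_rot: [3.136, 0.004, -2.984]
wrist_force: [1.0, 3.9, 7.7]
width: 0.0108
```

Call:
move_arm(targets=[[[0,-7.1,-1.3],[0,0,0],-1],[[0,-14.3,-2.3],[0,0,0],-1],[[0,-21.5,-2.9],[0,0,0],-1],[[0,-28.8,-3.3],[0,0,0],-1],[[0,-36,-3.2],[0,0,0],-1],[[0,-43.3,-2.8],[0,0,0],-1],[[0,-50.5,-2],[0,0,0],-1],[[0,-57.7,-0.9],[0,0,0],-1],[[0,-64.8,0.7],[0,0,0],-1],[[0,-71.8,2.5],[0,0,0],-1],[[0,-78.7,4.8],[0,0,0],-1],[[0,-85.5,7.3],[0,0,0],-1],[[0,-92.2,10.2],[0,0,0],-1],[[0,-98.7,13.4],[0,0,0],-1],[[0,-105,17],[0,0,0],-1],[[0,-111.2,20.8],[0,0,0],-1],[[0,-117.2,25],[0,0,0],-1],[[0,-122.9,29.4],[0,0,0],-1],[[0,-128.4,34.1],[0,0,0],-1],[[0,-128.4,34.1],[0,0,0],-1]])

```text
time: 17.05
tool_pos: [0.5436, -0.0201, 0.1639]
ee_rot: [-3.142, 0.0, -2.987]
wrist_force: [6.4, -0.5, 0.3]
width: 0.0106
```

```bash
python3 - <<'E'
from h import *
a=save("side","s4.png");b=save("scene","sc4.png")
f=lambda im,x,y:cv2.resize(im[y:y+150,x:x+133,::-1],None,fx=3,fy=3)
cv2.imwrite('pics/s4c.png',np.hstack([f(a,250,170),f(b,270,190)]))
E
```

```text
(no output)
```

View pics/s4c.png

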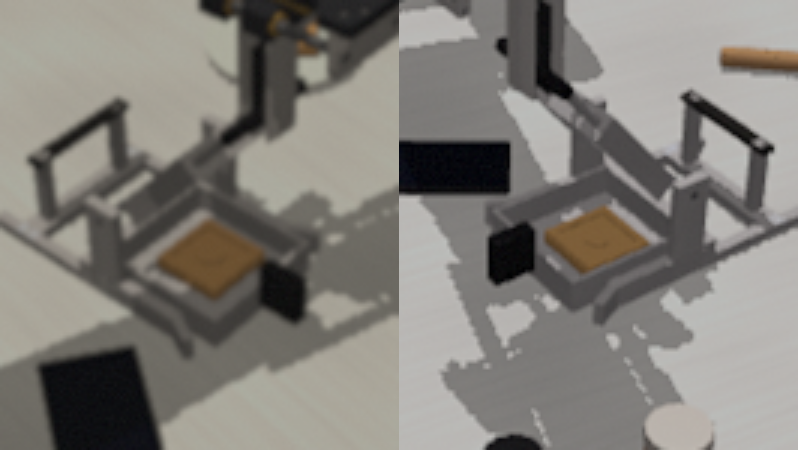

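The shortbread lies flat in the dish with the boss and border visible: about (212,258) in the side crop, and (597,240) in the scene crop. Now I'll reverse the arc to lower the tray.

Call:
move_arm(targets=[[[0,5.5,-4.7],[0,0,0],-1],[[0,11.2,-9.1],[0,0,0],-1],[[0,17.2,-13.3],[0,0,0],-1],[[0,23.4,-17.1],[0,0,0],-1],[[0,29.7,-20.7],[0,0,0],-1],[[0,36.2,-23.9],[0,0,0],-1],[[0,42.9,-26.8],[0,0,0],-1],[[0,49.7,-29.3],[0,0,0],-1],[[0,56.6,-31.6],[0,0,0],-1],[[0,63.6,-33.4],[0,0,0],-1],[[0,70.7,-35],[0,0,0],-1],[[0,77.9,-36.1],[0,0,0],-1],[[0,85.1,-36.9],[0,0,0],-1],[[0,92.4,-37.3],[0,0,0],-1],[[0,99.6,-37.4],[0,0,0],-1],[[0,106.9,-37],[0,0,0],-1],[[0,114.1,-36.4],[0,0,0],-1],[[0,121.3,-35.4],[0,0,0],-1],[[0,128.4,-34.1],[0,0,0],-1]])

```text
time: 19.52
tool_pos: [0.5228, 0.1079, 0.1991]
ee_rot: [3.141, -0.001, -2.987]
wrist_force: [1.7, -0.4, 0.8]
width: 0.0112
```

Call:
move_arm(targets=[[[0,7,1.8],[0,0,0],-1],[[0,14,3.9],[0,0,0],-1],[[0,20.8,6.3],[0,0,0],-1],[[0,27.5,9],[0,0,0],-1],[[0,34.1,12.2],[0,0,0],-1],[[0,40.5,15.6],[0,0,0],-1],[[0,46.7,19.3],[0,0,0],-1],[[0,52.8,23.3],[0,0,0],-1],[[0,58.6,27.7],[0,0,0],-1],[[0,64.2,32.3],[0,0,0],-1],[[0,69.5,37.2],[0,0,0],-1],[[0,74.6,42.4],[0,0,0],-1],[[0,79.5,47.8],[0,0,0],-1],[[0,84.1,53.4],[0,0,0],-1],[[0,88.3,59.2],[0,0,0],-1],[[0,92.3,65.4],[0,0,0],-1],[[0,95.9,71.7],[0,0,0],-1],[[0,99.3,78.1],[0,0,0],-1]])

```text
time: 21.78
tool_pos: [0.5081, 0.2057, 0.1209]
ee_rot: [3.142, 0.0, -2.987]
wrist_force: [0.3, -0.6, 0.7]
width: 0.0108
```

Call:
move_arm(targets=[[[0,3,6.6],[0,0,0],-1],[[0,5.8,13.3],[0,0,0],-1],[[0,8,20.2],[0,0,0],-1],[[0,10.1,27.2],[0,0,0],-1],[[0,11.7,34.3],[0,0,0],-1],[[0,13.1,41.4],[0,0,0],-1],[[0,13.9,48.6],[0,0,0],-1],[[0,14.4,52.5],[0,0,0],-1],[[0,14.6,55.5],[0,0,0],-1],[[0,14.6,56.5],[0,0,0],-1],[[0,14.6,56.5],[0,0,0],-1]])

```text
time: 23.15
tool_pos: [0.5061, 0.2193, 0.0686]
ee_rot: [-3.141, 0.002, -2.987]
wrist_force: [-2.2, -4.5, 14.7]
width: 0.0109
```

The upward force of 14.7 N shows the tray is on its rest. Releasing and lifting.

Call:
move_arm(targets=[[[0,0,-1],[0,0,0],-0.5],[[0,0,-1],[0,0,0],-0.15],[[0,0,-1],[0,0,0],-0.15],[[0,0,-1],[0,0,0],-0.15],[[0,0,-20],[0,0,0],-0.15],[[0,0,-60],[0,0,0],-0.15],[[0,0,-110],[0,0,0],-0.15],[[0,60,-160],[0,0,0],-0.15],[[0,120,-160],[0,0,0],-0.15],[[0,120,-160],[0,0,0],-0.15],[[0,120,-160],[0,0,0],-0.15]])

```text
time: 24.52
tool_pos: [0.4868, 0.3386, 0.2238]
ee_rot: [-3.14, -0.001, -2.985]
wrist_force: [0.3, 0.4, -0.1]
width: 0.0398
```

```bash
python3 - <<'E'
from h import *
a=save("side","s5.png");b=save("scene","sc5.png")
f=lambda im,x,y:cv2.resize(im[y:y+120,x:x+120,::-1],None,fx=3.33,fy=3.33)
cv2.imwrite('pics/s5c.png',np.hstack([f(a,240,180),f(b,295,195)]))
for n,m in (("side0","s5"),("scene0","sc5")):
    d=cv2.absdiff(cv2.imread(f'pics/{n}.png'),cv2.imread(f'pics/{m}.png')).max(2)
    for nm,(x,y,w,h) in ({"jarA":(435,225,28,38),"jarB":(403,205,28,33),"ram":(478,280,40,36),"phone":(262,285,50,65)} if n=="side0" else {"jarA":(295,335,28,45),"jarB":(348,325,32,40),"ram":(192,352,45,45),"spoon":(376,203,75,18)}).items(): print(n,nm,(d[y:y+h,x:x+w]>40).mean().round(3))
print(status.get_obs()['wrist_force'],status.get_obs()['time'])
E
```

```text
side0 jarA 0.0
side0 jarB 0.0
side0 ram 0.0
side0 phone 0.0
scene0 jarA 0.0
scene0 jarB 0.0
scene0 ram 0.0
scene0 spoon 0.231
[ 0.29184492 -0.17803374 -0.64671072] 24.625
```

View pics/s5c.png

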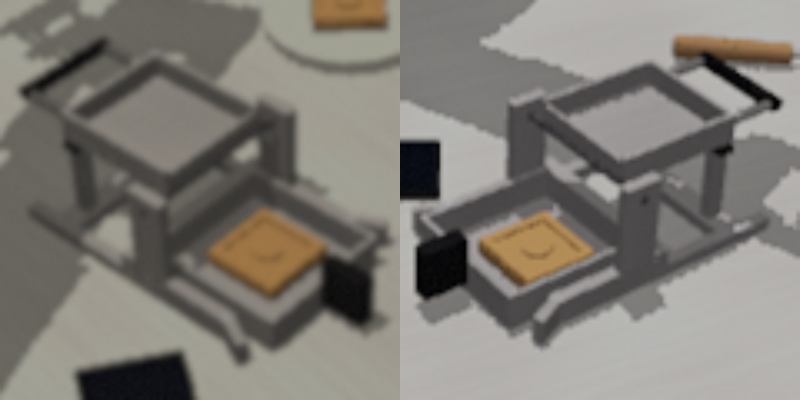

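The tray is down and empty, and the shortbread is in the dish with its moulded face up. The spoon's difference is shadow: its handle is still at scene column 377. Quick numeric check of the shortbread in the dish frame.

```bash
python3 - <<'E'
from fit import *
p=[.52766,.07544,.15402]
A=[(cd,(240+u/3.33,180+v/3.33)) for u,v in [(208,250),(265,210),(328,247),(268,290)]]
B=[(cs,(295+(u-400)/3.33,195+v/3.33)) for u,v in [(480,240),(545,212),(593,250),(522,276)]]
for n,S in (("side",A),("scene",B)):
    m=np.mean([ray(c,q,.016)[:2] for c,q in S],0)-p[:2]; cy,sy=np.cos(p[2]),np.sin(p[2])
    print(n,'station x,y mm',((cy*m[0]+sy*m[1])*1e3).round(1),((-sy*m[0]+cy*m[1])*1e3).round(1),'(dish centre 0,-42.5)')
o=status.get_obs();print(abs(o['qvel']).max())
E
```

```text
side station x,y mm 2.7 -41.4 (dish centre 0,-42.5)
scene station x,y mm 3.9 -40.4 (dish centre 0,-42.5)
0.013598833605000785
```

```bash
python3 -c "
from bench import order; print(order.close_job())"
```

```text
the job is handed in; nothing more can be done
None
```

I slid the steel dish home against the stop and swung the tray over to about 2.25 rad by its bar. The shortbread tumbled into the dish, and I lowered the tray gently along the same arc, let go and handed the job in at about 25 s of the 72 s allowed.

**Dish:** After I released it, it matched the modelled home position within about 3 mm, and the last crops still show it home.

**Shortbread:** It lies flat with the moulded face up. It sits about 2 mm from the dish's middle towards the stop and 3–4 mm sideways. I judged flatness by eye, because the cameras give no depth.

**Tray:** It is empty and down, and the gripper is clear with no force at the wrist. I judged the tray's final angle from the picture and from the 14.7 N support force as it landed.

**Bystanders:** The image comparison showed no change in the jars, phone or ramekin. It did flag 23% of the spoon's patch. I put that down to moved shadows, as the spoon's handle is still at the same pixels. The purple look-alike was never approached.

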